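# Catch wax blocks from the chute and hold them over the wax pot

## Task

Take the long-handled scoop by its wooden handle, hold its bowl under the lip of the wax chute and push back the flap hanging there with the bowl's far rim, so that the gate drops and all three wax blocks slide into the bowl. Carry the scoop over the clutter without disturbing it and finish still holding it level and motionless over the wide steel pot, centred, with the scoop's underside about 2 cm above the pot's rim. Never touch the pot and never put the scoop down on it.

Things in the scene. Friction and masses are not known exactly. Their poses are not given: they have to be found in the camera images.
- scoop: Scoop lying on the table: round aluminium bowl, 48 mm high, 92 mm across the rim and 76 mm across its flat bottom (outside), walls 4 mm, with one straight handle. Origin: centre of the bowl's underside. z up; +x points from handle to bowl, so the handle runs along -x: a thin strip, then a wooden grip from 78 to 162 mm behind the bowl's centre. Weighs 90 to 145 g.
- scoop_grip (a point): Middle of the scoop's wooden grip, 120 mm behind the bowl's centre along the scoop's -x and 36 mm above the scoop's underside. The grip is 20 mm wide, 24 mm high and 84 mm long.
- scoop_bowl (a point): Centre of the space in the bowl, 26 mm above the scoop's underside.
- chute: Fixed wax chute on two wooden posts: an aluminium channel 44 mm wide, sloping down at 35 degrees. Origin on the table straight below the gate's hinge; +x points uphill, and blocks come out of the lip towards -x. The room below the lip is free: posts begin 74 mm and the 14 mm high foot 50 mm uphill of the origin, so a scoop with its +x along the chute's +x can move in.
- chute_lip (a point): The gate's hinge line at the chute's lip, 145 mm above the table; it runs across the chute. With the bowl's rim 20 mm below this line, the flap is met when the rim's far point is about 13 mm before it; the gate stands at about 1.1 when the far point is 12 mm beyond it (bowl's centre 34 mm before it), and the blocks then drop into the bowl.
- gate (a joint): Sprung gate at the lip, rad: 0 shut, 1.25 fully open (stop). One piece: an 18 mm high plate barring the channel and, below the hinge, a flap 36 mm wide and 45 mm long, leaning 0.5 rad towards the chute's -x when shut. Pushing the flap to +x with 1 to 3 N folds the plate down forward; let go, it shuts. Above 1.1 the blocks slide out, all within 1 s.
- pot: Fixed wide round pot of plain steel, open at the top, 75 mm high, 134 mm across the rim outside, wall 3 mm. Origin: centre of its underside, on the table.
- pot_rim (a point): Centre of the pot's mouth at the height of the rim, 75 mm above the table.
- wax1: Yellowish wax block, about 26 x 22 x 20 mm, 12 g, waiting in the chute behind the gate (number 1 from the lip). Origin: its centre.
- wax2: Yellowish wax block, about 26 x 22 x 20 mm, 12 g, waiting in the chute behind the gate (number 2 from the lip). Origin: its centre.
- wax3: Yellowish wax block, about 26 x 22 x 20 mm, 12 g, waiting in the chute behind the gate (number 3 from the lip). Origin: its centre.
- brush_jar: White jar of brushes, 52 mm across, jar 85 mm high, brushes to 150 mm; a bystander, to be left where it is. Origin: centre of its underside.
- oil_bottle: Brown glass bottle, 50 mm across, 150 mm high; a bystander, to be left where it is. Origin: centre of its underside.
- paint_jar: Clear jar with white cap, 54 mm across, 70 mm high; a bystander, to be left where it is. Origin: centre of its underside.
- paint_can: Steel can, 54 mm across, 80 mm high; a bystander, to be left where it is. Origin: centre of its underside.
- paint_tube: White paint tube lying, 105 mm long, 26 mm thick; a bystander, to be left where it is. Origin: centre of its underside.
- tape_roll: Roll of tape lying flat, 84 mm across, 22 mm high; a bystander, to be left where it is. Origin: centre of its underside.
- palette_knife: Palette knife lying on the table, about 0.25 m long; a bystander, to be left where it is. Origin: centre of its underside.
Things that resemble listed ones, but are neither listed nor needed, are in the scene too. Of the things that look like the scoop, the middle-sized one is meant.

How it is judged:
On the way:
1. all three wax blocks are in the scoop's bowl while the gripper holds it clear of the table under the chute's lip (distance between each of wax1, wax2, wax3 and scoop_bowl below 0.05 m and contact force between the fingers and scoop above 0.5 N and height (world z) of scoop above 0.03 m and horizontal distance between scoop_bowl and chute_lip below 0.12 m), for 0.1 s.
At the end, for the whole second after the job is handed in: The gripper still holds the scoop, with all three wax blocks in its bowl, at rest over the pot: bowl's centre within 20 mm of the pot's axis, its underside 6 to 35 mm above the rim, tilted less than 0.2 rad, not touching the pot (distance between each of wax1, wax2, wax3 and scoop_bowl below 0.05 m and contact force between the fingers and scoop above 0.5 N and horizontal distance between scoop and pot_rim below 0.02 m and z of scoop in the frame of pot_rim between 0.006 and 0.035 m and angle between scoop's own z axis and vertical below 0.2 rad and linear speed of scoop below 0.03 m/s and contact force between scoop and pot below 0.05 N); the arm keeps its last pose, push and grip.
It fails at once if the scoop or the robot touches the pot (contact force between any of scoop, the fingers, the arm and pot above 0.5 N).
It fails at once if a bystander is moved more than 25 mm or tipped over (distance of any of brush_jar, oil_bottle, paint_jar, paint_can, paint_tube, tape_roll, palette_knife from where it was at the start of the episode above 0.025 m or angle between any of brush_jar, oil_bottle, paint_jar, paint_can's own z axis and vertical above 0.5 rad).
It also fails if it takes over 64 s, if anything falls off the work surface, if the arm or the gripper's body presses on something with over 40 N, if the wrist force passes 120 N, or if a joint passes its speed limit or range.

## Robot

A 6-joint arm with a two-finger parallel gripper is mounted at the origin on the work surface. World frame = base frame: x ahead of the robot, y to its left, z up, the work surface at z = 0. Lengths are in m, angles in rad, forces in N, time in s.
With the tool pointing down it reaches from about 0.35 to 0.775 m from the base axis. Payload 7.3 kg.
Tool frame: the origin (TCP) lies between the finger pads; the fingertips stand 17 mm ahead of it and the grasp point (between the pads) lies 2 mm behind it; z points along the fingers, y is the line along which they close (so a half turn about z gives the same grasp; the last joint's range is limited). The gripper opens to 92 mm and grips with 3 to 60 N. Pads are 19 mm wide; open, the fingers measure 130 mm over their backs; the gripper's body (75 mm by 190 mm) begins 47 mm behind the grasp point.
Start: joints at [-1.378, 0.342, 1.524, -0, 1.275, -0.146], TCP at [0.175, -0.495, 0.244] pointing down, gripper open.
Joint ranges: [-2.53, 2.53], [-0.77, 2.02], [0.04, 2.7], [-1, 4.14], [0.28, 2.66], [-3.11, 3.11]. Speed limits (rad/s): [2.57, 2.57, 3.14, 3.14, 3.14, 3.14].

## Interface

Orientations are given as [roll, pitch, yaw] about the fixed x, y, z axes, in that order (R = Rz(yaw) Ry(pitch) Rx(roll)).
In Python, from cell import robot, optics gives the robot as it stands.
- The arm moves only by the tool play_rows, never from a script. Its argument "rows" is a list of rows, each a list of 7 numbers: the shift along the tool's x, y, z in cm, then the turn, a rotation vector about the tool's x, y, z in rad, then the opening, from 0 (shut) to 1 (fully open). In form: [[tx, ty, tz, wx, wy, wz, grip], ...]. A call has 1 to 20 rows; each row is the pose to reach, as a shift and turn from the pose commanded when the call began, along the tool's axes at that moment; what a row does not reach only later rows make up. A row lasts 1/10 s, in which the tool goes at most 50 mm and 8.59 degrees, less where a joint would pass 70% of its speed; a pose out of reach is approached as far as the arm can. A call with a gripper value outside its range is refused whole. The fingers move at their own pace and stop on an object; "squeeze" is the grip in N (left out, the last holds). Time passes only in rows, so rows that repeat a pose let the fingers close. It gives the time, the measured TCP pose, the force, the opening and the grip force at its end, in the units of the state.
- robot.observe(): the state, without advancing time (a new reading comes with each control period).
- optics.read_camera(name): name is "side" or "top" or "wrist"; returns (picture, depth): 420x560x3 uint8, red, green, blue; 420x560 float32, m along the optical axis (not along the pixel's ray), 0 where there is no reading.
- optics.camera_model(name): a dict with "fx", "fy", "cx", "cy" (pixels), "origin" and "rotation" of the camera in the world; the wrist camera has in their place "tool_from_camera" (4x4, takes a point from camera to tool coordinates, whose origin is the TCP and whose axes are the flange's). Camera axes: x right, y up, looking along -z (the intrinsics and any distortion apply to the point x, -y, -z); pixel columns grow to the right and rows downward; lengths in m; the calibration is good to about 2 mm. A picture is of the moment at which its call begins: read the wrist's pose just before it. camera_model takes no time and is no camera call.
- robot.hand_in(): hands the job in; it is judged then, once.
The state is a dict: "time": time; "qpos": joint angles; "qvel": joint speeds; "joint_efforts": joint torques, N m; "tool_pos": TCP position; "tool_rot": TCP orientation; "contact_force": force on the tool from outside, world axes, zero at the start; "torque": the same for the moment, N m; "opening": finger opening in m; "grip_force": force on a finger pad.
Only numpy, scipy, OpenCV 4.12 (cv2) and the standard library are available. Lean on these libraries where they do the work, as an engineer would, in place of code of your own. Each camera call takes 0.05 s, during which the arm holds its last target. There are 200 camera calls.

## Working session

There is one attempt and no reset: what is moved stays moved. The work goes in short steps, Python scripts to look and compute and a tool call to move; the robot and the scene stay as the last step left them, time stands still between calls to the robot, and variables do not carry over. Pictures are saved under pics/ and viewed, at most 10 in all, crops included, and the job is handed in when it is done.

Besides the shell and the picture viewer there is one more tool, called as name(argument=value, ...), one argument or row to a line, values as JSON. play_rows: Moves the arm, as the interface text tells. Its arguments: {"type":"object","properties":{"rows":{"type":"array"},"squeeze":{"type":"number"}},"required":["rows"]}

```bash
ls; mkdir -p pics; cat > h.py <<'E'
import numpy as np, cv2
from cell import robot, optics
from scipy.spatial.transform import Rotation as R
def cam(n):
    s=robot.observe(); p,d=optics.read_camera(n); m=optics.camera_model(n)
    if n=='wrist':
        T=np.array(m['tool_from_camera']); Rt=R.from_euler('xyz',s['tool_rot']).as_matrix()
        o=Rt@T[:3,3]+s['tool_pos']; Rc=Rt@T[:3,:3]
    else: o=np.array(m['origin']); Rc=np.array(m['rotation'])
    return p,d,dict(m,o=o,R=Rc)
def cloud(d,m):
    v,u=np.mgrid[:d.shape[0],:d.shape[1]]
    P=np.stack([(u-m['cx'])/m['fx']*d,-(v-m['cy'])/m['fy']*d,-d],-1)
    W=P@m['R'].T+m['o']; W[d<=0]=np.nan; return W
E
python3 - <<'E'
from h import *
for n in ['top','side']:
    p,d,m=cam(n); cv2.imwrite(f'pics/{n}0.png',p[:,:,::-1]); np.savez(f'{n}0.npz',p=p,d=d,W=cloud(d,m),o=m['o'],R=m['R'])
    print(n,{k:v for k,v in m.items() if k not in('o','R')})
print(robot.observe())
E
```

```text
picsTraceback (most recent call last):
  File "<stdin>", line 3, in <module>
  File "h.py", line 14, in cloud
    W=P@m['R'].T+m['o']; W[d<=0]=np.nan; return W
      ~~~~~~~~~~^~~~~~~
ValueError: operands could not be broadcast together with shapes (420,560) (3,)
```

```bash
sed -i "s/Rc=np.array(m\['rotation'\])/Rc=np.array(m['rotation']); Rc=Rc if Rc.ndim==2 else R.from_euler('xyz',Rc).as_matrix()/" h.py
python3 - <<'E'
from h import *
for n in ['top','side']:
    p,d,m=cam(n); cv2.imwrite(f'pics/{n}0.png',p[:,:,::-1]); W=cloud(d,m);np.savez(f'{n}0.npz',p=p,d=d,W=W,o=m['o'],R=m['R'])
    print(n,{k:v for k,v in m.items() if k not in('o','R')}, np.nanpercentile(W[...,2],[5,30,50]))
print(robot.observe())
E
```

```text
top {'fx': 542.5427155152372, 'fy': 542.5427155152372, 'cx': 281.2672447867587, 'cy': 208.24149266391868, 'origin': array([ 0.38722632, -0.11568256,  1.47069678]), 'rotation': array([ 0.06603587,  0.00881212, -1.54925807])} [-0.7493461  -0.00144686  0.00125446]
side {'fx': 451.4787517928202, 'fy': 451.4787517928202, 'cx': 269.6532269938157, 'cy': 218.5258849101378, 'origin': array([0.137798  , 0.64501449, 0.86969019]), 'rotation': array([ 8.30894391e-01,  9.87603252e-04, -2.69700009e+00])} [-7.42930451e-01 -1.78966547e-03  6.88316550e-04]
{'time': 0.15, 'qpos': array([-1.37802573e+00,  3.42545506e-01,  1.52476613e+00,  6.69027536e-06,
        1.27537543e+00, -1.45995270e-01]), 'qvel': array([ 0.00123499, -0.00062936, -0.00299363,  0.00168257,  0.00046907,
        0.00042039]), 'joint_efforts': array([ 1.15952040e-03, -4.31468439e+01, -2.44353426e+01,  7.17583112e-02,
        5.37086022e-02, -7.55672568e-05]), 'tool_pos': array([ 0.1744437 , -0.49489053,  0.24322449]), 'tool_rot': array([-3.14051081e+00, -1.65543331e-04,  3.38763830e-01]), 'contact_force': array([-0.35578281, -0.51791555,  0.5258666 ]), 'torque': array([ 0.02130891, -0.01611062,  0.01537572]), 'grip_force': 0.0, 'opening': 0.09151617476298128}
```

View pics/top0.png

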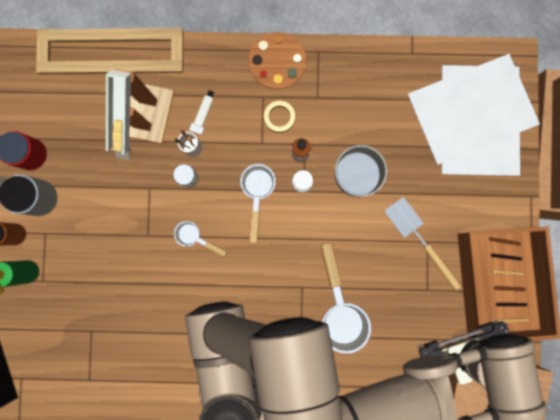

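View pics/side0.png

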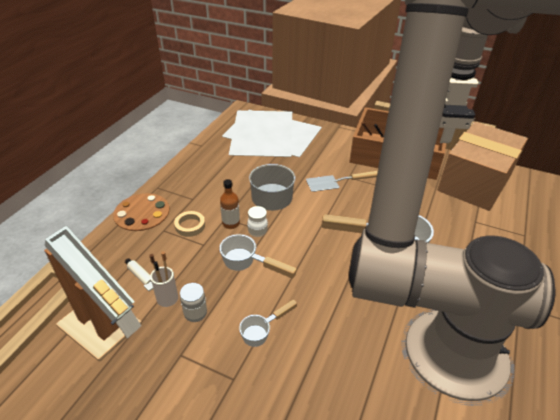

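Top view: scoop look-alikes are large (345,327), medium (258,181) and small (188,234). The medium one's rim is about 35 px, roughly 92 mm, so it fits. The pot is at (360,170) and the chute lip near (122,155), with uphill towards the top of the image (+x). Now measuring these, plus an enlarged crop to confirm.

```bash
python3 - <<'E'
from h import *
z=np.load('top0.npz'); W=z['W'];p=z['p']
def box(u0,u1,v0,v1):
    return W[v0:v1,u0:u1].reshape(-1,3),p[v0:v1,u0:u1].reshape(-1,3)
def circ(P):
    c=cv2.minEnclosingCircle(P[:,:2].astype(np.float32)); return np.round(c[0],4),round(c[1],4)
for n,b,lo,hi in [('scoop',(235,280,160,202),.04,.056),('big',(318,375,300,355),.04,.09),('small',(170,204,218,250),.02,.07),('pot',(328,392,140,200),.068,.082)]:
    Q,c=box(*b); k=(Q[:,2]>lo)&(Q[:,2]<hi); print(n,k.sum(),circ(Q[k]),np.median(Q[k],0).round(4))
Q,c=box(245,265,200,245); k=(Q[:,2]>.03)&(Q[:,2]<.06); H=Q[k]; print('handle',k.sum(),H.mean(0),cv2.fitLine(H[:,:2].astype(np.float32),cv2.DIST_HUBER,0,.01,.01).ravel(),H.min(0),H.max(0))
# chute
for v in range(66,164,6):
    r=W[v,98:138]; k=r[:,2]>.1
    if k.sum(): print(v,k.sum(),r[k][:,:].min(0).round(3),r[k].max(0).round(3), np.median(r[k],0).round(3))
for n,b in dict(brush=(175,202,128,155),oil=(288,315,132,160),paintjar=(290,316,168,194),can=(170,198,162,188),tape=(262,298,98,134)).items():
    Q,c=box(*b);k=Q[:,2]>.015;print(n,np.median(Q[k],0).round(3),Q[k].min(0).round(3),Q[k].max(0).round(3))
im=cv2.resize(p[60:260,90:400,::-1],None,fx=2.5,fy=2.5,interpolation=cv2.INTER_CUBIC); cv2.imwrite('pics/crop1.png',im)
E
```

```text
scoop 174 (array([ 0.5471, -0.0379]), 0.0489) [ 0.5523 -0.0313  0.0474]
big 453 (array([ 0.1829, -0.2732]), 0.0682) [ 0.168  -0.2954  0.0615]
small 151 (array([0.4031, 0.1419]), 0.0423) [0.4052 0.1535 0.0315]
pot 287 (array([ 0.5818, -0.3053]), 0.0671) [ 0.5923 -0.3176  0.0735]
handle 301 [ 0.44141491 -0.03114255  0.04625736] [ 0.9982771  -0.05867541  0.44141492 -0.03114255] [ 0.39074014 -0.04221239  0.03039539] [ 0.50225728 -0.0179504   0.05679093]
72 23 [0.766 0.251 0.242] [0.777 0.291 0.275] [0.769 0.269 0.266]
78 32 [0.749 0.244 0.218] [0.77  0.296 0.286] [0.756 0.26  0.263]
84 32 [0.737 0.244 0.214] [0.757 0.297 0.28 ] [0.748 0.272 0.244]
90 32 [0.726 0.254 0.159] [0.758 0.299 0.268] [0.736 0.274 0.236]
96 25 [0.714 0.256 0.219] [0.726 0.304 0.263] [0.723 0.284 0.231]
102 25 [0.703 0.258 0.21 ] [0.714 0.306 0.254] [0.711 0.286 0.224]
108 29 [0.691 0.256 0.189] [0.706 0.306 0.245] [0.7   0.283 0.21 ]
114 32 [0.68  0.257 0.159] [0.698 0.309 0.234] [0.687 0.282 0.203]
120 32 [0.667 0.259 0.129] [0.69  0.31  0.225] [0.674 0.284 0.198]
126 24 [0.654 0.267 0.185] [0.662 0.313 0.221] [0.658 0.29  0.202]
132 24 [0.643 0.27  0.177] [0.65  0.316 0.209] [0.646 0.292 0.194]
138 24 [0.63  0.272 0.161] [0.637 0.318 0.201] [0.632 0.294 0.187]
144 23 [0.617 0.273 0.158] [0.624 0.319 0.191] [0.62  0.295 0.174]
150 21 [0.604 0.273 0.143] [0.611 0.321 0.185] [0.607 0.291 0.167]
156 14 [0.599 0.285 0.108] [0.601 0.321 0.126] [0.6   0.302 0.116]
brush [0.643 0.143 0.068] [0.62  0.119 0.015] [0.697 0.169 0.15 ]
oil [ 0.627 -0.147  0.102] [ 0.61  -0.173  0.017] [ 0.66  -0.126  0.157]
paintjar [ 0.551 -0.154  0.069] [ 0.528 -0.181  0.016] [ 0.578 -0.128  0.076]
can [0.558 0.148 0.078] [0.534 0.126 0.017] [0.587 0.178 0.088]
tape [ 0.732 -0.089  0.022] [ 0.691 -0.13   0.015] [ 0.775 -0.048  0.031]
```

View pics/crop1.png

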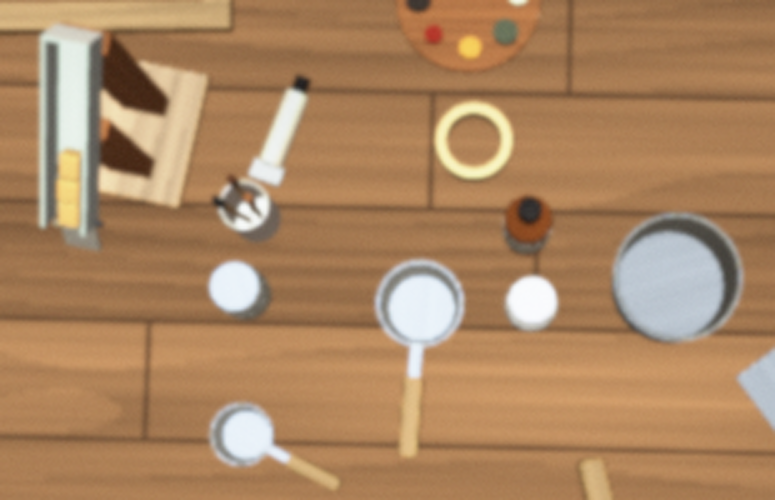

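The crop confirms the medium scoop (crop 420,303) with its handle towards the robot, and the flap just below the chute's lower end (crop 80,240). Next: refine the lip and get the first move.

```bash
cat >> h.py <<'E'
def row(pos,yaw,pitch=0,roll=np.pi,s=None):
    """row shift(cm)/turn to reach world TCP pos with tool x at yaw"""
    s=s or robot.observe(); A=R.from_euler('xyz',s['tool_rot']); B=R.from_euler('xyz',[roll,pitch,yaw])
    t=A.inv().apply(np.array(pos)-s['tool_pos'])*100; w=(A.inv()*B).as_rotvec()
    return t.round(2),w.round(3)
E
python3 - <<'E'
from h import *
z=np.load('top0.npz'); W=z['W'];p=z['p']
for n in ['top','side']:
    z=np.load(n+'0.npz'); Q=z['W'].reshape(-1,3)
    k=(abs(Q[:,0]-.61)<.06)&(abs(Q[:,1]-.295)<.05)&(Q[:,2]>.09)&(Q[:,2]<.215); Q=Q[k]
    d=np.array([.987,-.16]);nn=np.array([.16,.987])
    a=Q[:,:2]@d; b=Q[:,:2]@nn
    print(n,k.sum(),'lateral range',np.percentile(b,[1,50,99]).round(4))
    for z0 in np.arange(.095,.215,.008):
        q=(Q[:,2]>=z0)&(Q[:,2]<z0+.008)
        if q.sum()>2: print(round(z0,3),q.sum(),'a',np.percentile(a[q],[2,50,98]).round(4),'b',np.percentile(b[q],[2,98]).round(4))
print(row([.427,-.031,.2],-.059))
E
```

```text
top 778 lateral range [0.3693 0.3912 0.4148]
0.103 18 a [0.5383 0.5405 0.5433] b [0.3766 0.4117]
0.111 28 a [0.5384 0.5427 0.5461] b [0.3756 0.4094]
0.119 31 a [0.5443 0.5473 0.5512] b [0.3758 0.4091]
0.127 17 a [0.5488 0.5512 0.5542] b [0.3775 0.4092]
0.135 6 a [0.5504 0.5553 0.562 ] b [0.3694 0.4075]
0.143 8 a [0.5581 0.5605 0.565 ] b [0.3674 0.3734]
0.151 18 a [0.5502 0.558  0.576 ] b [0.3711 0.4122]
0.159 37 a [0.5501 0.5612 0.5887] b [0.3698 0.4131]
0.167 96 a [0.5498 0.562  0.5965] b [0.3699 0.4133]
0.175 113 a [0.5451 0.5688 0.6038] b [0.3698 0.4139]
0.183 136 a [0.5526 0.5799 0.6135] b [0.3694 0.4137]
0.191 108 a [0.563  0.5898 0.6117] b [0.3696 0.4158]
0.199 103 a [0.573  0.6016 0.615 ] b [0.3697 0.4138]
0.207 58 a [0.5817 0.5998 0.6142] b [0.3693 0.4144]
side 1577 lateral range [0.3725 0.3951 0.4165]
0.103 45 a [0.5395 0.5428 0.5465] b [0.3775 0.4124]
0.111 83 a [0.5417 0.546  0.5507] b [0.377  0.4123]
0.119 81 a [0.5463 0.5503 0.5543] b [0.3774 0.4118]
0.127 86 a [0.5513 0.5548 0.559 ] b [0.3774 0.4122]
0.135 80 a [0.5551 0.5589 0.5625] b [0.3771 0.4119]
0.143 57 a [0.5589 0.5621 0.568 ] b [0.3691 0.4199]
0.151 38 a [0.5537 0.5646 0.5783] b [0.3751 0.416 ]
0.159 103 a [0.5516 0.5584 0.5891] b [0.375  0.4165]
0.167 158 a [0.5518 0.5618 0.5981] b [0.3748 0.4163]
0.175 201 a [0.5475 0.5719 0.6073] b [0.3742 0.4165]
0.183 218 a [0.5557 0.5802 0.6147] b [0.3732 0.4162]
0.191 201 a [0.5683 0.5925 0.6131] b [0.373 0.416]
0.199 154 a [0.5775 0.6027 0.6149] b [0.3726 0.4157]
0.207 72 a [0.59   0.6007 0.6149] b [0.3716 0.4155]
(array([ 39.24, -35.35,   4.37]), array([-0.001,  0.   ,  0.398]))
```

play_rows(
  rows=[
    [39.2, -35.4, 4.0, 0, 0, 0.398, 1],
    [39.2, -35.4, 4.0, 0, 0, 0.398, 1],
    [39.2, -35.4, 4.0, 0, 0, 0.398, 1],
    [39.2, -35.4, 4.0, 0, 0, 0.398, 1],
    [39.2, -35.4, 4.0, 0, 0, 0.398, 1],
    [39.2, -35.4, 4.0, 0, 0, 0.398, 1],
    [39.2, -35.4, 4.0, 0, 0, 0.398, 1],
    [39.2, -35.4, 4.0, 0, 0, 0.398, 1],
    [39.2, -35.4, 4.0, 0, 0, 0.398, 1],
    [39.2, -35.4, 4.0, 0, 0, 0.398, 1],
    [39.2, -35.4, 4.0, 0, 0, 0.398, 1],
    [39.2, -35.4, 4.0, 0, 0, 0.398, 1],
    [39.2, -35.4, 4.0, 0, 0, 0.398, 1],
    [39.2, -35.4, 4.0, 0, 0, 0.398, 1],
    [39.2, -35.4, 4.0, 0, 0, 0.398, 1],
    [39.2, -35.4, 4.0, 0, 0, 0.398, 1],
    [39.2, -35.4, 4.0, 0, 0, 0.398, 1],
  ],
)

```text
time: 1.85
tool_pos: [0.4264, -0.0317, 0.2038]
tool_rot: [3.141, -0.0, -0.061]
contact_force: [0.2, -0.2, 0.4]
opening: 0.0918
grip_force: 0.0
```

```bash
python3 - <<'E'
from h import *
p,d,m=cam('wrist'); cv2.imwrite('pics/w1.png',p[:,:,::-1]); W=cloud(d,m); Q=W.reshape(-1,3); 
k=(Q[:,2]>.04)&(Q[:,2]<.056)&(Q[:,0]>.497)&(Q[:,0]<.61)&(abs(Q[:,1]+.037)<.07)
print('rim',k.sum(),cv2.minEnclosingCircle(Q[k][:,:2].astype(np.float32)))
hsv=cv2.cvtColor(p,cv2.COLOR_RGB2HSV).reshape(-1,3)
g=(Q[:,2]>.042)&(Q[:,2]<.06)&(Q[:,0]<.475)&(abs(Q[:,1]+.03)<.04)&(Q[:,0]>.35)
H=Q[g]; print('grip',g.sum(),H.min(0),H.max(0),np.median(H,0))
(c,sz,a)=cv2.minAreaRect(H[:,:2].astype(np.float32)*1000); print(c,sz,a)
print(cv2.fitLine(H[:,:2].astype(np.float32),cv2.DIST_HUBER,0,.01,.01).ravel())
s=robot.observe(); print(s['tool_pos'],s['tool_rot'],s['time'])
E
```

```text
rim 1637 ((0.5449705719947815, -0.037832535803318024), 0.04849495738744736)
grip 2401 [ 0.39223887 -0.04299975  0.04223555] [ 0.47494113 -0.01933362  0.04954971] [ 0.43647526 -0.03120943  0.04695351]
(433.75494384765625, -31.156002044677734) (19.90359115600586, 83.08303833007812) 85.92620086669922
[ 0.99789476 -0.06485373  0.4357312  -0.03120585]
[ 0.42646477 -0.03153053  0.2038054 ] [ 3.14142367e+00 -2.02876350e-04 -6.02871932e-02] 1.9
```

View pics/w1.png

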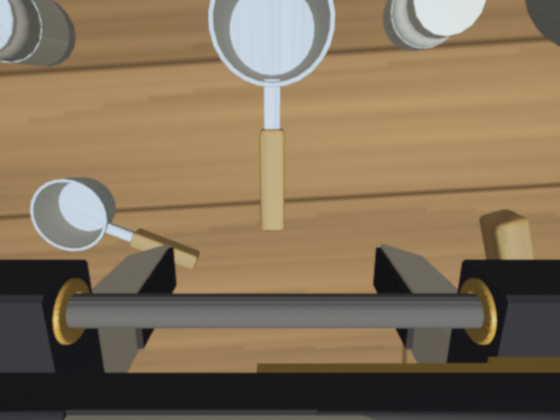

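The wrist view shows the medium scoop straight ahead: grip at (272,180), 20 mm wide, top at z 0.047. Descending and gripping.

play_rows(
  rows=[
    [0.3, -0.07, 4, 0, 0, 0.005, 1],
    [0.3, -0.07, 8, 0, 0, 0.005, 1],
    [0.3, -0.07, 11, 0, 0, 0.005, 1],
    [0.3, -0.07, 14, 0, 0, 0.005, 1],
    [0.3, -0.07, 16, 0, 0, 0.005, 1],
    [0.3, -0.07, 17, 0, 0, 0.005, 1],
    [0.3, -0.07, 17, 0, 0, 0.005, 1],
    [0.3, -0.07, 17, 0, 0, 0.005, 0],
    [0.3, -0.07, 17, 0, 0, 0.005, 0],
    [0.3, -0.07, 17, 0, 0, 0.005, 0],
    [0.3, -0.07, 17, 0, 0, 0.005, 0],
    [0.3, -0.07, 17, 0, 0, 0.005, 0],
    [0.3, -0.07, 17, 0, 0, 0.005, 0],
    [0.3, -0.07, 17, 0, 0, 0.005, 0],
    [0.3, -0.07, 17, 0, 0, 0.005, 0],
  ],
  squeeze=60,
)

```text
time: 3.4
tool_pos: [0.4296, -0.0305, 0.0337]
tool_rot: [3.142, 0.0, -0.064]
contact_force: [-0.5, -0.9, 0.1]
opening: 0.0321
grip_force: 0.0
```

play_rows(
  rows=[
    [0, 0, 0, 0, 0, 0, 0],
    [0, 0, 0, 0, 0, 0, 0],
    [0, 0, 0, 0, 0, 0, 0],
    [0, 0, 0, 0, 0, 0, 0],
    [0, 0, -1, 0, 0, 0, 0],
    [0, 0, -2.5, 0, 0, 0, 0],
    [0, 0, -5, 0, 0, 0, 0],
    [0, 0, -8, 0, 0, 0, 0],
    [0, 0, -12, 0, 0, 0, 0],
    [0, 0, -16, 0, 0, 0, 0],
    [0, 0, -19, 0, 0, 0, 0],
    [0, 0, -21, 0, 0, 0, 0],
    [0, 0, -21, 0, 0, 0, 0],
    [0, 0, -21, 0, 0, 0, 0],
  ],
  squeeze=60,
)

```text
time: 4.8
tool_pos: [0.429, -0.0304, 0.2434]
tool_rot: [3.142, 0.0, -0.064]
contact_force: [-0.5, -0.3, -1.9]
opening: 0.0198
grip_force: 60.0
```

```bash
cat >> h.py <<'E'
def scoop(n='wrist'):
    """scoop in tool-yaw frame: rim plane + handle, relative to TCP"""
    s=robot.observe(); p,d,m=cam(n); W=cloud(d,m); yaw=s['tool_rot'][2]
    L=(W-s['tool_pos'])@R.from_euler('z',yaw).as_matrix()   # x fwd along handle, z up
    Q=L.reshape(-1,3); Q=Q[~np.isnan(Q[:,0])]
    k=(abs(Q[:,0]-.118)<.06)&(abs(Q[:,1])<.06)&(abs(Q[:,2]-.012)<.014); P=Q[k]
    A=np.c_[P[:,:2],np.ones(len(P))]
    for _ in range(4):
        c=np.linalg.lstsq(A,P[:,2],rcond=None)[0]; r=P[:,2]-A@c; g=r>-.002; P,A=P[g],A[g]
    cc=cv2.fitEllipse((P[:,:2]*1000).astype(np.float32)) if len(P)>10 else None
    x,y=P[:,0],P[:,1]; B=np.c_[2*x,2*y,np.ones(len(P))]; e=np.linalg.lstsq(B,x*x+y*y,rcond=None)[0]
    print(n,len(P),'bowl ctr rel',e[:2].round(4),'r',np.sqrt(e[2]+e[0]**2+e[1]**2).round(4),'z rim at ctr',(c@[e[0],e[1],1]).round(4),'tilt slopes',c[:2].round(3),'x rng',x.min().round(4),x.max().round(4),'y',y.min().round(4),y.max().round(4),'opening',s['opening'],s['grip_force'])
    return p
E
python3 - <<'E'
from h import *
for n in ['wrist','side','top']:
    p=scoop(n); cv2.imwrite(f'pics/{n}2.png',p[:,:,::-1])
print(robot.observe()['tool_pos'])
E
```

```text
wrist 3607 bowl ctr rel [ 0.1006 -0.0003] r 0.0288 z rim at ctr 0.015 tilt slopes [0.165 0.   ] x rng 0.058 0.1037 y -0.0402 0.0396 opening 0.01981446030972438 59.96092915534973
side 154 bowl ctr rel [0.1245 0.0017] r 0.0438 z rim at ctr 0.013 tilt slopes [-0.007 -0.003] x rng 0.0852 0.1702 y -0.045 0.0476 opening 0.01974354759372034 59.96079683303833
top 127 bowl ctr rel [ 0.1215 -0.    ] r 0.0438 z rim at ctr 0.0141 tilt slopes [-0.008 -0.009] x rng 0.0718 0.1672 y -0.0448 0.0456 opening 0.019407053711133996 59.960859417915344
[ 0.42875185 -0.03029658  0.24230847]
```

View pics/side2.png

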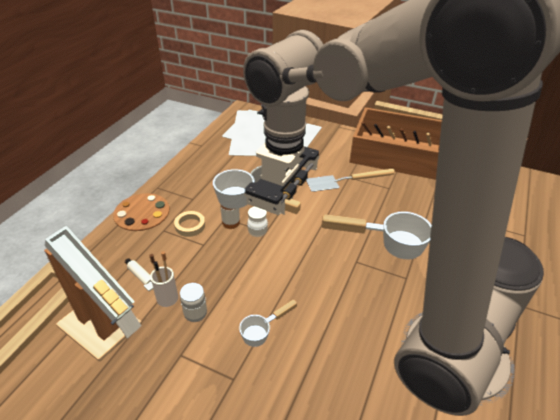

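The side view shows the scoop hanging level from the gripper at (234,187). The bowl is about 121 mm ahead of the TCP and its rim 14 mm above it. Carrying it to the pre-position in front of the chute.

play_rows(
  rows=[
    [-0.3, -1.5, 0, 0, 0, 0.01, 0],
    [-0.7, -5, 0, 0, 0, 0.02, 0],
    [-1.2, -9, 0, 0, 0, 0.03, 0],
    [-1.8, -13, 0, 0, 0, 0.04, 0],
    [-2.4, -17, 0, 0, 0, 0.05, 0],
    [-3, -21, 0, 0, 0, 0.06, 0],
    [-3.6, -25, 0, 0, 0, 0.07, 0],
    [-4.2, -29, 0, 0, 0, 0.08, 0],
    [-4.7, -32.5, 0, 0, 0, 0.09, 0],
    [-5, -35, 0, 0, 0, 0.097, 0],
    [-5.2, -36.1, 0, 0, 0, 0.097, 0],
    [-5.2, -36.1, 2, 0, 0, 0.097, 0],
    [-5.2, -36.1, 5, 0, 0, 0.097, 0],
    [-5.2, -36.1, 8, 0, 0, 0.097, 0],
    [-5.2, -36.1, 11, 0, 0, 0.097, 0],
    [-5.2, -36.1, 13, 0, 0, 0.097, 0],
    [-5.2, -36.1, 13.1, 0, 0, 0.097, 0],
    [-5.2, -36.1, 13.1, 0, 0, 0.097, 0],
  ],
)

```text
time: 6.75
tool_pos: [0.4009, 0.3326, 0.1124]
tool_rot: [3.141, 0.001, -0.162]
contact_force: [0.3, -0.5, -0.5]
opening: 0.0197
grip_force: 60.0
```

```bash
python3 - <<'E'
from h import *
for n in ['side','top']:
    p=scoop(n); cv2.imwrite(f'pics/{n}3.png',p[:,:,::-1])
p,d,m=cam('wrist'); cv2.imwrite('pics/w3.png',p[:,:,::-1])
Wd=cloud(*cam('side')[1:]); Q=Wd.reshape(-1,3); d=np.array([.987,-.16]);nn=np.array([.16,.987])
a=Q[:,:2]@d; b=Q[:,:2]@nn
k=(abs(a-.55)<.02)&(abs(b-.394)<.03)&(Q[:,2]>.102)&(Q[:,2]<.14); c=np.polyfit(Q[k,2],a[k],1); print('flap a at .145',np.polyval(c,.145),'b',np.percentile(b[k],[2,98]))
s=robot.observe(); print(s['tool_pos'],s['tool_rot'], 'tcp a,b',s['tool_pos'][:2]@d,s['tool_pos'][:2]@nn)
E
```

```text
side 202 bowl ctr rel [0.1245 0.0013] r 0.0436 z rim at ctr 0.0133 tilt slopes [0.001 0.005] x rng 0.0816 0.1704 y -0.0423 0.0465 opening 0.019663674087596526 59.96078073978424
top 100 bowl ctr rel [ 0.1221 -0.0007] r 0.0437 z rim at ctr 0.0151 tilt slopes [-0.007 -0.013] x rng 0.0768 0.1671 y -0.0456 0.0452 opening 0.019353667756337456 59.960914850234985
flap a at .145 0.562254935296456 b [0.37662307 0.41223334]
[0.40155435 0.33337111 0.11389766] [-3.14016610e+00 -1.84979130e-03 -1.61263789e-01] tcp a,b 0.342994762291199 0.3932859773328772
```

View pics/w3.png

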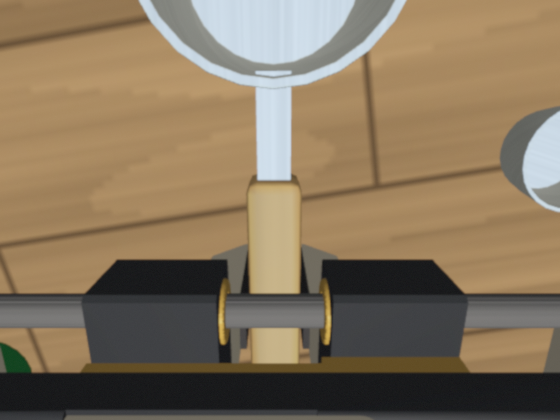

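The wrist view shows the handle straight between the pads and the bowl ahead. From the side and top clouds, the bowl needs to go forward about 62 mm. Pushing the flap.

play_rows(
  rows=[
    [1, 0, 0.15, 0, 0, 0, 0],
    [2, 0, 0.15, 0, 0, 0, 0],
    [3, 0, 0.15, 0, 0, 0, 0],
    [4, 0, 0.15, 0, 0, 0, 0],
    [4.8, 0, 0.15, 0, 0, 0, 0],
    [5.5, 0, 0.15, 0, 0, 0, 0],
    [6, 0, 0.15, 0, 0, 0, 0],
    [6.3, 0, 0.15, 0, 0, 0, 0],
    [6.3, 0, 0.15, 0, 0, 0, 0],
    [6.3, 0, 0.15, 0, 0, 0, 0],
    [6.3, 0, 0.15, 0, 0, 0, 0],
    [6.3, 0, 0.15, 0, 0, 0, 0],
    [6.3, 0, 0.15, 0, 0, 0, 0],
    [6.3, 0, 0.15, 0, 0, 0, 0],
    [6.3, 0, 0.15, 0, 0, 0, 0],
    [6.3, 0, 0.15, 0, 0, 0, 0],
    [6.3, 0, 0.15, 0, 0, 0, 0],
    [6.3, 0, 0.15, 0, 0, 0, 0],
  ],
)

```text
time: 8.75
tool_pos: [0.4631, 0.323, 0.1112]
tool_rot: [3.142, -0.0, -0.161]
contact_force: [-1.2, 2.0, -2.4]
opening: 0.0197
grip_force: 60.0
```

```bash
python3 - <<'E'
from h import *
a=cam('side')[0][200:380,20:260]; b=cam('top')[0][60:220,60:300]
im=np.vstack([cv2.resize(a,None,fx=1.6,fy=1.6),cv2.resize(b,None,fx=1.6,fy=1.6)]); cv2.imwrite('pics/s4.png',im[:,:,::-1])
E
```

```text
(no output)
```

View pics/s4.png

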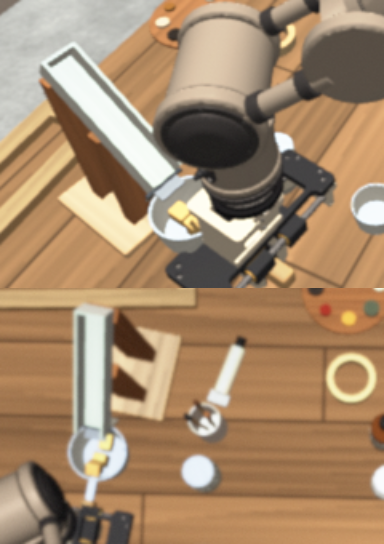

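The chute is empty and the yellow blocks are in the bowl on the handle side (crop about 95,458 in the top half-picture). Checking with the wrist camera that all three are inside.

```bash
cat >> h.py <<'E'
def wax(n='wrist'):
    s=robot.observe(); p,d,m=cam(n); W=cloud(d,m); h=cv2.cvtColor(p,cv2.COLOR_RGB2HSV)
    L=(W-s['tool_pos'])@R.from_euler('z',s['tool_rot'][2]).as_matrix()
    k=(h[...,1]>80)&(abs(h[...,0].astype(int)-22)<8)&(h[...,2]>140)&(L[...,0]>.065)&(L[...,0]<.19)&(abs(L[...,1])<.06)&(L[...,2]>-.04)
    nl,lab,st,ct=cv2.connectedComponentsWithStats(k.astype(np.uint8))
    for i in range(1,nl):
        if st[i,4]>15: q=L[lab==i]; print(n,st[i].tolist(),'rel min',q.min(0).round(3),'max',q.max(0).round(3))
    return p
E
python3 - <<'E'
from h import *
p=wax('wrist'); wax('top'); b=wax('side')
cv2.imwrite('pics/w5.png',p[:,:,::-1])
E
```

```text
wrist [232, 0, 74, 70, 4816] rel min [ 0.084 -0.01  -0.017] max [0.104 0.015 0.021]
top [124, 151, 7, 10, 31] rel min [ 0.132 -0.011 -0.033] max [ 0.158  0.002 -0.007]
top [113, 164, 14, 14, 116] rel min [ 0.085 -0.011 -0.024] max [0.119 0.026 0.023]
side [125, 325, 20, 21, 184] rel min [ 0.092 -0.014 -0.023] max [0.159 0.014 0.022]
```

View pics/w5.png

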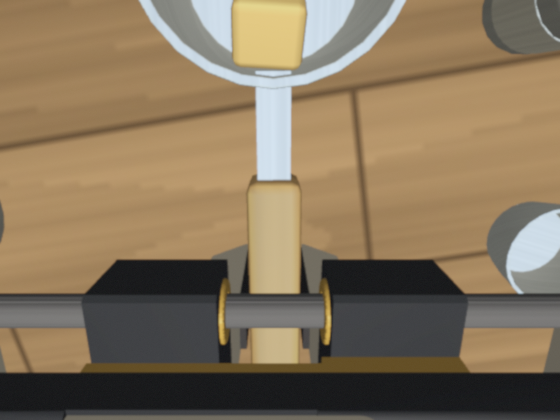

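The wrist view shows one block standing against the handle-side wall at (268,33), within the bowl. The other cameras show further yellow beyond it. Backing off gently, then lifting.

play_rows(
  rows=[
    [-0.3, 0, 0, 0, 0, 0, 0],
    [-0.8, 0, 0, 0, 0, 0, 0],
    [-1.5, 0, 0, 0, 0, 0, 0],
    [-2.3, 0, 0, 0, 0, 0, 0],
    [-3.1, 0, 0, 0, 0, 0, 0],
    [-3.9, 0, 0, 0, 0, 0, 0],
    [-4.7, 0, 0, 0, 0, 0, 0],
    [-5.5, 0, 0, 0, 0, 0, 0],
    [-6.2, 0, -0.3, 0, 0, 0, 0],
    [-6.8, 0, -1, 0, 0, 0, 0],
    [-7, 0, -2.2, 0, 0, 0, 0],
    [-7, 0, -3.6, 0, 0, 0, 0],
    [-7, 0, -5.2, 0, 0, 0, 0],
    [-7, 0, -7, 0, 0, 0, 0],
    [-7, 0, -9, 0, 0, 0, 0],
    [-7, 0, -11, 0, 0, 0, 0],
    [-7, 0, -12.6, 0, 0, 0, 0],
    [-7, 0, -13.6, 0, 0, 0, 0],
    [-7, 0, -14, 0, 0, 0, 0],
    [-7, 0, -14, 0, 0, 0, 0],
  ],
)

```text
time: 11.0
tool_pos: [0.394, 0.3342, 0.2516]
tool_rot: [-3.141, -0.001, -0.161]
contact_force: [0.3, -0.3, -2.0]
opening: 0.0199
grip_force: 60.0
```

```bash
python3 - <<'E'
from h import *
scoop('top'); scoop('side'); p=wax('top'); b=wax('side')
im=np.vstack([cv2.resize(b[200:380,20:260],None,fx=1.6,fy=1.6),cv2.resize(p[100:260,60:300],None,fx=1.6,fy=1.6)]); cv2.imwrite('pics/s6.png',im[:,:,::-1])
print(row([.4624,-.2807,.25],-.2)); print(robot.observe()['tool_pos'])
E
```

```text
top 160 bowl ctr rel [0.1288 0.0019] r 0.0384 z rim at ctr 0.0157 tilt slopes [-0.046 -0.032] x rng 0.0806 0.168 y -0.0449 0.0451 opening 0.019916084367167144 59.96068060398102
side 258 bowl ctr rel [0.1314 0.004 ] r 0.0384 z rim at ctr 0.0147 tilt slopes [-0.057 -0.024] x rng 0.0815 0.1707 y -0.0419 0.046 opening 0.01945471386126551 59.96083438396454
top [98, 170, 10, 11, 86] rel min [ 0.132 -0.012 -0.03 ] max [ 0.158  0.007 -0.006]
top [87, 185, 16, 16, 158] rel min [ 0.084 -0.011 -0.026] max [0.12  0.029 0.024]
side [136, 298, 28, 21, 309] rel min [ 0.086 -0.014 -0.022] max [0.162 0.014 0.021]
(array([16.65, 59.57,  0.08]), array([0.001, 0.001, 0.039]))
[0.39365354 0.33402097 0.25033367]
```

View pics/s6.png

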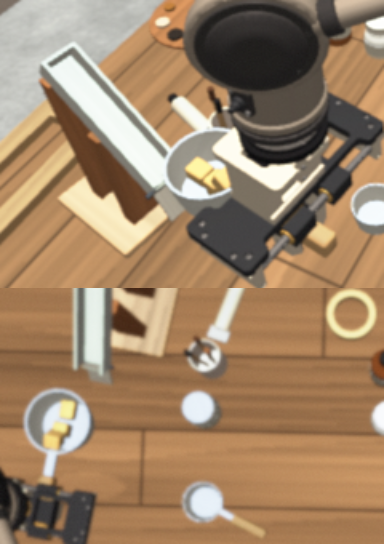

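All three blocks lie in the bowl and the gate has shut again. Carrying at z 0.25, above everything, in two smooth calls.

play_rows(
  rows=[
    [0.14, 0.5, 0, 0, 0, 0, 0],
    [0.42, 1.5, 0, 0, 0, 0.002, 0],
    [0.8, 3, 0, 0, 0, 0.003, 0],
    [1.4, 5, 0, 0, 0, 0.004, 0],
    [2.1, 7.5, 0, 0, 0, 0.005, 0],
    [2.8, 10, 0, 0, 0, 0.007, 0],
    [3.5, 12.5, 0, 0, 0, 0.008, 0],
    [4.2, 15, 0, 0, 0, 0.01, 0],
    [4.9, 17.5, 0, 0, 0, 0.012, 0],
    [5.6, 20, 0, 0, 0, 0.014, 0],
    [6.3, 22.5, 0, 0, 0, 0.015, 0],
    [7, 25, 0, 0, 0, 0.017, 0],
    [7.7, 27.5, 0, 0, 0, 0.018, 0],
    [8.4, 30, 0, 0, 0, 0.02, 0],
    [9.1, 32.5, 0, 0, 0, 0.022, 0],
    [9.7, 34.5, 0, 0, 0, 0.023, 0],
    [10.1, 36, 0, 0, 0, 0.024, 0],
    [10.4, 37, 0, 0, 0, 0.024, 0],
    [10.5, 37.5, 0, 0, 0, 0.025, 0],
    [10.5, 37.5, 0, 0, 0, 0.025, 0],
  ],
)

```text
time: 13.2
tool_pos: [0.4371, -0.0533, 0.2512]
tool_rot: [3.141, 0.0, -0.187]
contact_force: [1.1, -0.0, -1.0]
opening: 0.0196
grip_force: 60.0
```

play_rows(
  rows=[
    [0.14, 0.5, 0, 0, 0, 0, 0],
    [0.42, 1.5, 0, 0, 0, 0.002, 0],
    [0.8, 3, 0, 0, 0, 0.003, 0],
    [1.4, 5, 0, 0, 0, 0.004, 0],
    [2.1, 7.5, 0, 0, 0, 0.005, 0],
    [2.8, 10, 0, 0, 0, 0.007, 0],
    [3.5, 12.5, 0, 0, 0, 0.008, 0],
    [4.2, 15, 0, 0, 0, 0.01, 0],
    [4.9, 17.5, 0, 0, 0, 0.012, 0],
    [5.5, 19.5, 0, 0, 0, 0.013, 0],
    [5.9, 21, 0, 0, 0, 0.014, 0],
    [6.1, 21.8, 0, 0, 0, 0.014, 0],
    [6.15, 22.1, 0, 0, 0, 0.014, 0],
    [6.15, 22.1, 0, 0, 0, 0.014, 0],
  ],
)

```text
time: 14.6
tool_pos: [0.4569, -0.2811, 0.2511]
tool_rot: [-3.141, 0.0, -0.2]
contact_force: [1.0, 0.1, -2.4]
opening: 0.0199
grip_force: 60.0
```

```bash
python3 - <<'E'
from h import *
scoop('top'); p=wax('top'); wax('side')
print(row([.4624,-.2807,.129],-.2)); s=robot.observe(); print(s['tool_pos'],s['tool_rot'])
Q=cloud(*cam('side')[1:]).reshape(-1,3); k=(abs(Q[:,0]-.582)<.08)&(abs(Q[:,1]+.305)<.08)&(Q[:,2]>.068)&(Q[:,2]<.083); print(k.sum(),cv2.minEnclosingCircle(Q[k][:,:2].astype(np.float32)),np.percentile(Q[k][:,2],[5,50,95]))
E
```

```text
top 108 bowl ctr rel [0.1219 0.0004] r 0.0434 z rim at ctr 0.0144 tilt slopes [-0.01   0.019] x rng 0.086 0.1664 y -0.0451 0.0447 opening 0.019923031647723785 59.96053218841553
top [368, 149, 10, 11, 36] rel min [ 0.13  -0.009 -0.026] max [ 0.158  0.01  -0.007]
top [365, 163, 9, 5, 26] rel min [ 0.107 -0.005 -0.01 ] max [0.12  0.013 0.009]
side [264, 123, 13, 5, 37] rel min [ 0.107 -0.03  -0.026] max [0.161 0.015 0.01 ]
(array([ 0.53, -0.09, 12.24]), array([-0.   , -0.   ,  0.001]))
[ 0.45699244 -0.28053638  0.25135396] [-3.14147018e+00 -3.56565037e-05 -1.99316746e-01]
243 ((0.586091935634613, -0.30485835671424866), 0.06897881627082825) [0.06867285 0.07278198 0.07656484]
```

play_rows(
  rows=[
    [0.2, 0, 0.4, 0, 0, 0, 0],
    [0.4, 0, 1.2, 0, 0, 0, 0],
    [0.6, 0, 2.4, 0, 0, 0, 0],
    [0.6, 0, 3.8, 0, 0, 0, 0],
    [0.6, 0, 5.4, 0, 0, 0, 0],
    [0.6, 0, 7, 0, 0, 0, 0],
    [0.6, 0, 8.5, 0, 0, 0, 0],
    [0.6, 0, 9.8, 0, 0, 0, 0],
    [0.6, 0, 10.8, 0, 0, 0, 0],
    [0.6, 0, 11.5, 0, 0, 0, 0],
    [0.6, 0, 12, 0, 0, 0, 0],
    [0.6, 0, 12.2, 0, 0, 0, 0],
    [0.6, 0, 12.2, 0, 0, 0, 0],
    [0.6, 0, 12.2, 0, 0, 0, 0],
    [0.6, 0, 12.2, 0, 0, 0, 0],
    [0.6, 0, 12.2, 0, 0, 0, 0],
  ],
)

```text
time: 16.4
tool_pos: [0.463, -0.2826, 0.1296]
tool_rot: [3.141, -0.001, -0.2]
contact_force: [-0.5, -0.3, -1.6]
opening: 0.0198
grip_force: 60.0
```

```bash
python3 - <<'E'
from h import *
scoop('top'); p=wax('top'); scoop('side'); b=wax('side')
s=robot.observe(); print(s['tool_pos'],s['tool_rot'],s['contact_force'])
im=np.vstack([cv2.resize(b[100:260,170:410],None,fx=1.8,fy=1.8),cv2.resize(p[90:250,270:510],None,fx=1.8,fy=1.8)]); cv2.imwrite('pics/s7.png',im[:,:,::-1])
E
```

```text
top 76 bowl ctr rel [0.1226 0.0006] r 0.0427 z rim at ctr 0.015 tilt slopes [-0.003 -0.011] x rng 0.0859 0.1657 y -0.0441 0.0455 opening 0.019779196121366714 59.96071994304657
top [363, 155, 8, 4, 19] rel min [ 0.145 -0.009 -0.026] max [ 0.159  0.009 -0.007]
top [359, 169, 7, 4, 19] rel min [ 0.105 -0.003 -0.009] max [0.116 0.012 0.01 ]
side 88 bowl ctr rel [0.1294 0.0024] r 0.0404 z rim at ctr 0.0142 tilt slopes [-0.058  0.008] x rng 0.0912 0.1705 y -0.0442 0.0477 opening 0.01930428843348825 59.96071636676788
side [261, 157, 21, 9, 79] rel min [ 0.096 -0.038 -0.029] max [0.162 0.014 0.021]
[ 0.46286911 -0.28255319  0.12935042] [ 3.14138934e+00 -2.51509160e-04 -2.00181048e-01] [ 0.59343422 -0.12870201 -1.41624199]
```

View pics/s7.png

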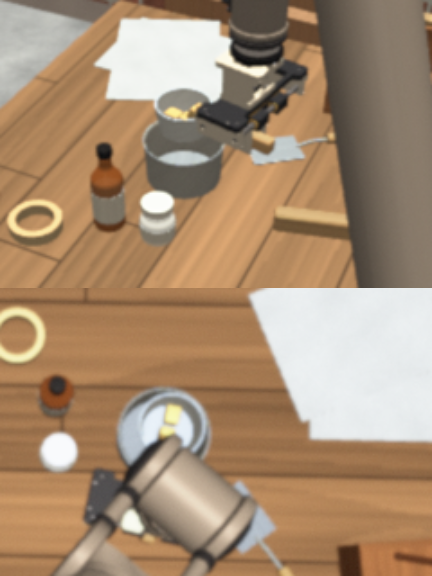

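The scoop hangs level and centred over the pot (top crop about 165,432), clear of the rim by about 2 cm, with the wax in the bowl. Handing in.

```bash
python3 -c "
from h import *
print(robot.hand_in())"
```

```text
the job is handed in; nothing more can be done
None
```

The job is handed in, with no verdict returned: the scoop is held level and centred over the pot, its underside about 2 cm above the rim; all three wax blocks were seen in its bowl after loading, though the arm partly hid the bowl in the last pictures.

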